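# Seat the filter cell on the microscope lamp and hold it home

## Task

First slide the black dimmer grip on the microscope lamp house to the yellow mark and leave it there. Then turn the knurled filter cell on the lamp's port until its hidden keyways drop over the pins, push it fully home against the spring ring so that its rim sits flush on the seat, and finish while still holding it pushed home, so that it can be clamped. Leave the other things on the desk where they are.

Things in the scene. Friction and masses are not known exactly. Their poses are not given: they have to be found in the camera images.
- lamp: microscope lamp house, fixed to the desk: flat white case on a blue foot, 190 x 290 mm, top face 50 mm above the desk. Origin: centre of its underside; x points away from the robot along the dimmer track, y to the left, z up. The port with the filter cell is 70 mm to its right (-y), the dimmer 85 mm to its left (+y).
- port (a point): centre of the port's seat: top of a fixed black flange 62 mm across, 58 mm above the desk. From it rises a fixed spigot 36 mm across, 34 mm tall, with three steel pins 120 degrees apart (5 mm wide, tops 11 mm above the seat, reaching 23 mm from the axis), hidden under the cell; how they are turned is not told.
- spring_ring (a joint): steel ring 54 mm across round the spigot, sprung upward: 0 = up, 6 mm proud of the seat; 0.006 = pushed down level with the seat. It takes 5 N to start and 10 N at the bottom, and lifts the cell again by 6 mm if it is let go.
- cell_center (a point): filter cell, loose: upright dark knurled collar, 56 mm across, 40 mm tall, closed by a blue window on top, 0.14 to 0.24 kg; point on its axis, half-way up. 31 mm above the seat at the start (on the pins), 26 mm once dropped onto the spring ring, 20 mm when home. Grip it across the collar from above, fingertips 5 mm or more above its underside.
- cell_rim (a point): centre of the cell's underside. Its 38 mm bore has three hidden straight keyways 120 degrees apart, with 0.12 rad of play either way on the pins. Turned clockwise seen from above by 0.4 to 1.25 rad (or anticlockwise by 0.85 to 1.7) they meet the pins and the cell can sink 5 mm onto the ring, then be pushed 6 mm on to the seat. Its own yaw says nothing of the pins.
- dimmer_top (a point): centre of the top face of the black dimmer grip (with a white line across): 20 mm along the track, 28 mm across it, 40 mm tall, its top 104.5 mm above the desk, on an aluminium track 40 mm wide whose top is 64 mm above the desk. Slides along the lamp house's x with about 1.5 N of friction and stays where it is left.
- dimmer (a joint): position of the dimmer grip along its track in m: 0 at the end near the robot, 0.100 at the far end; starts at 0 to 0.02.
- mark_line (a point): centre line of the yellow mark (a 6 mm wide clip across the track, seen as yellow tabs either side of it), on the track's centre line at its surface; axes as the lamp house's. The dimmer is set when the middle of the grip (its white line) is level with it along the lamp house's x. It lies 48 to 85 mm from the near end of the grip's travel.
- slide_box: bystander: flat blue slide box, 85 x 100 x 32 mm, loose; origin centre of its underside
- oil_bottle: bystander: small amber oil bottle, 28 mm across, 65 mm tall, loose; origin centre of its underside
- swab_box: bystander: white swab box with yellow label, 75 x 100 x 28 mm, loose; origin centre of its underside
- trimmer: bystander: grey hand trimmer lying along its x, 165 x 42 x 30 mm, loose; origin on its underside
- stain_jar: bystander: amber jar with white lid, 48 mm across, 62 mm tall, loose; origin centre of its underside
- objective: bystander: steel and brass microscope objective standing on end, 26 mm across, 44 mm tall, loose; origin centre of its underside
Not all that is in view belongs to the job. Of the things that look like the part that bears cell_center, the larger one is meant.

How it is judged:
By the outcome, as a careful person would: the job done as asked, in the order asked, and still so for the second after the job is handed in, while the arm keeps its last pose, push and grip.
It also fails if it takes over 48 s, if anything falls off the work surface, if the arm or the gripper's body presses on something with over 40 N, if the wrist force passes 120 N, or if a joint passes its speed limit or range.

## Robot

A 6-joint arm with a two-finger parallel gripper is mounted at the origin on the work surface. World frame = base frame: x ahead of the robot, y to its left, z up, the work surface at z = 0. Lengths are in mm, angles in degrees, forces in N, time in s.
With the tool pointing down it reaches from about 300 to 850 mm from the base axis. Payload 4.2 kg.
Tool frame: the origin (TCP) lies midway between the tips of the shut fingers; the grasp point (between the pads) lies 19 mm behind it (env.grip_depth is the distance from the TCP to the grasp point, in mm); z points along the fingers, y is the line along which they close (so a half turn about z gives the same grasp; the last joint's range is limited). The gripper opens to 91 mm and grips with 3 to 60 N. Pads are 32 mm wide; open, the fingers measure 118 mm over their backs; the gripper's body (76 mm by 178 mm) begins 60 mm behind the grasp point.
Start: joints at [-70.932, 18.312, 89.639, -0, 72.044, -1.146], TCP at [198.683, -539.603, 181.476] pointing down, gripper open.
Joint ranges: [-177.97, 177.97], [-48.28, 115.42], [12.27, 149.76], [-77.06, 257.06], [2.81, 150.46], [-146.56, 146.56]. Speed limits (degrees/s): [147.25, 147.25, 180, 180, 180, 180].

## Interface

Orientations are given as [roll, pitch, yaw] about the fixed x, y, z axes, in that order (R = Rz(yaw) Ry(pitch) Rx(roll)).
In Python, from workcell import env, eyes gives the robot as it stands.
- The arm moves only by the tool send_rows, never from a script. Its argument "motion" is a list of rows, each a list of 7 numbers: the shift along the world's x, y, z normalised to -1 to 1, where 1 is 0.5 m, then the turn, a rotation vector about the world's x, y, z normalised to -1 to 1, where 1 is 60 degrees, then the opening, from -1 (shut) to 1 (fully open). A call has 1 to 20 rows; each row is the pose to reach, as a shift and turn from the pose commanded when the call began; what a row does not reach only later rows make up. A row lasts 1/8 s, in which the tool goes at most 62.5 mm and 10.7 degrees, less where a joint would pass 70% of its speed; a pose out of reach is approached as far as the arm can. A call with a number of a shift or a turn outside -1 to 1 is refused whole. A call with a gripper value outside its range is refused whole. The fingers move at their own pace and stop on an object; "squeeze" is the grip in N (left out, the last holds). Time passes only in rows, so rows that repeat a pose let the fingers close. It gives the time, the measured TCP pose, the force, the opening and the grip force at its end, in the units of the state.
- env.state(): the state, without advancing time (a new reading comes with each control period).
- eyes.grab_frame(name): name is "scene" or "top" or "wrist"; returns a dict with "pixels" (420x560x3 uint8, red, green, blue), "depth" (420x560 float32, mm along the optical axis (not along the pixel's ray), 0 where there is no reading), "fx", "fy", "cx", "cy" (pixels), "distortion" ([k1, k2, p1, p2, k3] as OpenCV has them; the pictures are not rectified), "R" (3x3) and "t" (3): a world point X has camera coordinates R X + t; the wrist camera has in their place "T_tool_cam" (4x4, takes a point from camera to tool coordinates, whose origin is the TCP and whose axes are the flange's). Camera axes: x right, y down, z forward; pixel columns grow to the right and rows downward; lengths in mm; the calibration is good to about 2 mm. A picture is of the moment at which its call begins: read the wrist's pose just before it.
- env.job_done(): hands the job in; it is judged then, once.
The state is a dict: "time_s": time; "qpos": joint angles; "qvel": joint speeds; "effort": joint torques, N m; "ee_pos": TCP position; "ee_rot": TCP orientation; "force": force on the tool from outside, world axes, zero at the start; "torque": the same for the moment, N m; "gripper_width": finger opening in mm; "gripper_force": force on a finger pad.
Only numpy, scipy, OpenCV 4.12 (cv2) and the standard library are available. Lean on these libraries where they do the work, as an engineer would, in place of code of your own. Each camera call takes 0.05 s, during which the arm holds its last target. There are 200 camera calls.

## Working session

There is one attempt and no reset: what is moved stays moved. The work goes in short steps, Python scripts to look and compute and a tool call to move; the robot and the scene stay as the last step left them, time stands still between calls to the robot, and variables do not carry over. Pictures are saved under pics/ and viewed, at most 10 in all, crops included, and the job is handed in when it is done.

Besides the shell and the picture viewer there is one more tool, called after "Call:" by a JSON object that holds its "name" and its "arguments". send_rows: Moves the arm, as the interface text tells. Its arguments: {"type":"object","properties":{"motion":{"type":"array"},"squeeze":{"type":"number"}},"required":["motion"]}

```bash
mkdir -p pics; cat > h.py <<'E'
import numpy as np, cv2
from workcell import env, eyes
def grab(n,save=None):
    s=env.state(); f=eyes.grab_frame(n)
    if save: cv2.imwrite('pics/'+save,f['pixels'][:,:,::-1])
    return s,f
def world(s,f,uv,depth=None):
    """pixels (N,2) -> world points via depth map"""
    uv=np.array(uv,float).reshape(-1,2)
    K=np.array([[f['fx'],0,f['cx']],[0,f['fy'],f['cy']],[0,0,1]])
    n=cv2.undistortPoints(uv.reshape(-1,1,2),K,np.array(f['distortion'])).reshape(-1,2)
    ui=np.round(uv).astype(int)
    d=f['depth'][ui[:,1],ui[:,0]] if depth is None else np.full(len(uv),depth)
    P=np.c_[n*d[:,None],d]
    if 'R' in f: return (P-np.array(f['t']))@np.array(f['R'])
    from scipy.spatial.transform import Rotation as Ro
    T=np.array(f['T_tool_cam']); P=P@T[:3,:3].T+T[:3,3]
    return P@Ro.from_euler('xyz',s['ee_rot'],degrees=True).as_matrix().T+s['ee_pos']
E
python3 - <<'E'
from h import *
s,f=grab('top','top1.png'); s2,g=grab('scene','scene1.png')
print({k:np.round(v,2).tolist() if not isinstance(v,(str,)) else v for k,v in s.items()})
P=np.vstack([world(s,f,[[u,v]])for v in range(0,420,70) for u in range(0,560,80)])
print(np.round(P[::5]))
E
```

```text
{'time_s': 0.0, 'qpos': [-70.93, 18.35, 89.71, -0.0, 72.04, -1.15], 'qvel': [0.0, 0.03, -0.0, -0.0, -0.02, 0.01], 'effort': [-0.0, -41.25, -23.2, 0.07, 0.05, -0.0], 'ee_pos': [198.48, -539.07, 180.61], 'ee_rot': [-179.9, 0.0, 20.21], 'force': [0.11, -0.34, 0.02], 'torque': [0.05, 0.02, 0.04], 'gripper_force': 0.0, 'gripper_width': 91.21}
[[ 1.666e+03  1.307e+03 -7.470e+02]
 [ 1.649e+03 -5.330e+02 -7.560e+02]
 [ 1.300e+03  2.090e+02 -7.210e+02]
 [ 7.670e+02  5.640e+02  4.000e+00]
 [ 7.420e+02 -4.790e+02  2.900e+01]
 [ 5.640e+02 -5.800e+01  4.800e+01]
 [ 4.000e+02  3.470e+02 -2.000e+00]
 [ 2.390e+02  7.340e+02 -3.000e+00]
 [ 2.190e+02 -2.480e+02  1.000e+00]]
```

View pics/top1.png

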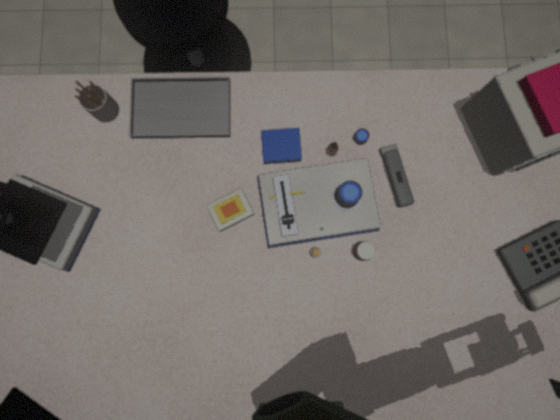

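View pics/scene1.png

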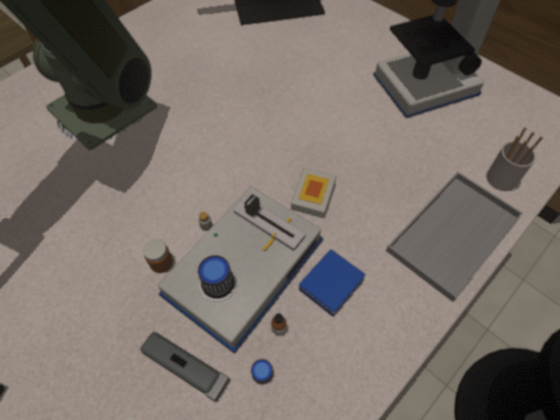

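Top view: the large blue-capped collar at (348,193) stands on the lamp. A smaller look-alike lies on the desk at (361,135). The larger one on the port fits. The dimmer grip is near (288,218) and the yellow tabs near (270,197) and (300,193). I'll confirm this in a crop.

```bash
python3 - <<'E'
from h import *
s,f=grab('top')
c=cv2.resize(f['pixels'][125:255,250:400],None,fx=5,fy=4.6,interpolation=cv2.INTER_CUBIC)
cv2.imwrite('pics/crop1.png',cv2.resize(f['pixels'][120:260,245:405],None,fx=4.25,fy=4.25,interpolation=cv2.INTER_CUBIC)[:,:,::-1])
hsv=cv2.cvtColor(f['pixels'],cv2.COLOR_RGB2HSV)
V,U=np.mgrid[0:420,0:560]; uv=np.c_[U.ravel(),V.ravel()]
W=world(s,f,uv).reshape(420,560,3); R=np.zeros((420,560),bool); R[120:260,245:405]=1
def st(n,m):
    p=W[m]; print(n,m.sum(),np.round(np.median(p,0),1),np.round((p.max(0)+p.min(0))/2,1),np.round(np.ptp(p,axis=0),1))
z=W[:,:,2]
st('cell',R&(z>95)&(z<120)&(U>325)&(V>165))
st('dim',R&(z>90)&(z<115)&(U<325))
m=R&(z>44)&(z<56)
r=cv2.minAreaRect(W[m][:,:2].astype(np.float32)); print('lamp',r)
st('small',R&(z>15)&(V<150)&(U>350)&(hsv[:,:,1]>120))
ye=R&(hsv[:,:,0]>18)&(hsv[:,:,0]<35)&(hsv[:,:,1]>120)&(z>40)
print(np.c_[U[ye],V[ye],np.round(W[ye])])
E
```

```text
cell 467 [ 597.6 -123.6  107.6] [ 597.5 -124.1  104.5] [54.6 55.9 17.2]
dim 102 [537.2  23.2 104. ] [538.9  23.2 100.5] [22.1 28.1 18.1]
lamp ((577.7033081054688, -56.40855407714844), (300.37786865234375, 279.76513671875), 7.685344219207764)
small 83 [ 760.  -172.7   25.6] [598.7 -73.7 575.4] [ 355.3  229.7 1111.1]
[[314. 251. 464. -40.  46.]
 [314. 252. 462. -40.  43.]
 [315. 252. 461. -42.  46.]
 [317. 252. 461. -48.  42.]
 [314. 253. 459. -40.  45.]
 [315. 253. 459. -42.  46.]
 [316. 253. 459. -45.  46.]
 [316. 254. 457. -45.  43.]]
```

View pics/crop1.png

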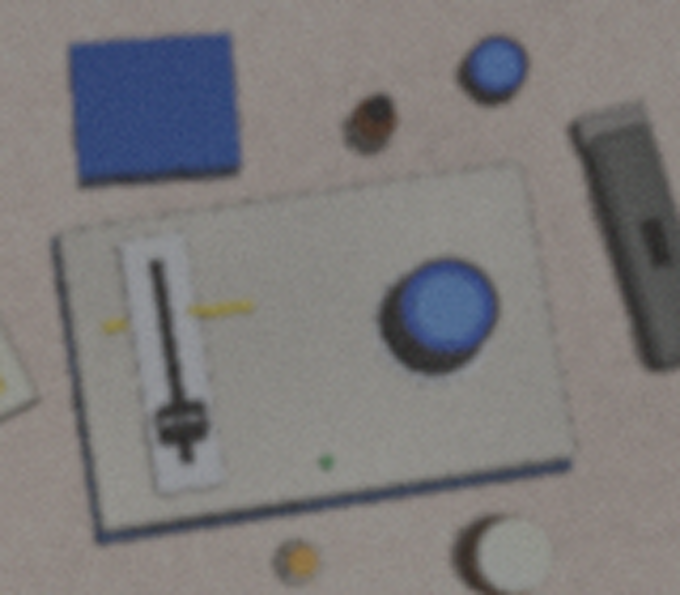

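The crop shows the large cell on its port at crop (450,305). The small look-alike on the desk at (495,65) is left out. The grip is at (182,422), with yellow tabs at (115,327) and (220,309). The distances and heights agree with the description: cell top 107, grip top 104, port-to-track spacing about 155 and lamp yaw about 7.7°. Next I'll move to a closer view.

Call:
{"name": "send_rows", "arguments": {"motion": [[0.68,0.96,0.3,0,0,1,1],[0.68,0.96,0.3,0,0,1,1],[0.68,0.96,0.3,0,0,1,1],[0.68,0.96,0.3,0,0,1,1],[0.68,0.96,0.3,0,0,1,1],[0.68,0.96,0.3,0,0,1,1],[0.68,0.96,0.3,0,0,1,1],[0.68,0.96,0.3,0,0,1,1],[0.68,0.96,0.3,0,0,1,1],[0.68,0.96,0.3,0,0,1,1],[0.68,0.96,0.3,0,0,1,1],[0.68,0.96,0.3,0,0,1,1],[0.68,0.96,0.3,0,0,1,1],[0.68,0.96,0.3,0,0,1,1]]}}

```text
time_s: 1.9
ee_pos: [538.1, -60.5, 331.4]
ee_rot: [-180.0, 0.0, 80.1]
force: [-0.7, 0.5, -0.5]
gripper_width: 91.4
gripper_force: 0.0
```

```bash
python3 - <<'E'
from h import *
s,f=grab('wrist','w1.png'); print(s['time_s'],s['ee_pos'],s['ee_rot'],s['qpos']); print(f['T_tool_cam'])
E
```

```text
1.9 [538.08583292 -60.51164384 331.43744789] [-1.79989269e+02  7.78991314e-03  8.01189239e+01] [-7.62830987e+00  1.21061623e+01  7.70888980e+01 -7.36281201e-03
  9.08159689e+01  2.25266277e+00]
[[-2.40374935e-04 -9.63796662e-01 -2.66638215e-01  7.59473246e+01]
 [ 9.99999543e-01 -4.78536635e-04  8.28227818e-04  1.44423165e-02]
 [-9.25839360e-04 -2.66637894e-01  9.63796336e-01 -2.03828649e+02]
 [ 0.00000000e+00  0.00000000e+00  0.00000000e+00  1.00000000e+00]]
```

View pics/w1.png

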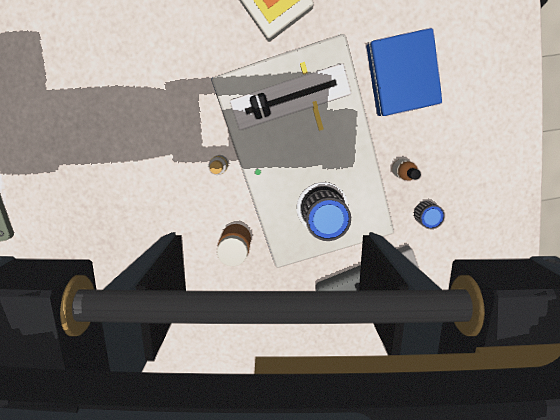

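The wrist view shows the grip at (260,105), yellow tabs at (304,68) and (318,116), the cell's top at (328,218), and the track from (235,110) to (345,80). I'll measure these.

```bash
cat > m.py <<'E'
from h import *
s,f=grab('wrist')
hsv=cv2.cvtColor(f['pixels'],cv2.COLOR_RGB2HSV)
V,U=np.mgrid[0:420,0:560]; uv=np.c_[U.ravel(),V.ravel()]
W=world(s,f,uv).reshape(420,560,3); z=W[:,:,2]; R=(V<245)&(f['depth']>0)
def rect(n,m,k=1):
    m=m.astype(np.uint8); c,l,stt,_=cv2.connectedComponentsWithStats(m)
    for i in np.argsort(-stt[1:,4])[:k]+1:
        p=W[l==i]; r=cv2.minAreaRect(p[:,:2].astype(np.float32)); print(n,len(p),'med',np.round(np.median(p,0),1),'rect',np.round(r[0],1),np.round(r[1],1),round(r[2],1), 'px',np.round(np.median(uv[(l==i).ravel()],0)))
rect('lamp',R&(z>44)&(z<56)); rect('track',R&(z>60)&(z<70)); rect('grip',R&(z>101)&(z<109)&(V<150))
blue=(hsv[:,:,0]>95)&(hsv[:,:,0]<130)&(hsv[:,:,1]>120)
rect('cell',R&(z>95)&(z<125)&blue)
rect('cell_all',R&(z>100)&(z<125)&(V>150))
ye=R&(hsv[:,:,0]>18)&(hsv[:,:,0]<32)&(hsv[:,:,1]>110)&(z>40)&(V<150)
rect('tab',ye,3)
wh=R&(z>101)&(z<109)&(V<150)&(hsv[:,:,2]>120); rect('white',wh)
E
python3 m.py
```

```text
lamp 19881 med [588.9 -44.1  50.5] rect [589.1 -53.6] [181.7 279.5] 7.9 px [305. 152.]
track 3458 med [586.3  30.9  64.7] rect [577.7  28.3] [149.4  43.3] 7.9 px [297.  95.]
grip 384 med [538.8  24.2 104.9] rect [538.2  24.7] [19.9 27.2] 7.6 px [259. 106.]
cell 552 med [ 600.4 -125.1  107.5] rect [ 598.8 -124.2] [49.3 49. ] 9.2 px [330. 220.]
cell_all 1634 med [ 598.  -122.6  107.9] rect [ 598.2 -123.3] [55.6 56.1] 79.2 px [328. 218.]
tab 135 med [608.5   0.7  55.8] rect [6.086e+02 4.000e-01] [ 6.  37.6] 7.5 px [317. 116.]
tab 54 med [600.3  62.1  55.8] rect [600.1  62. ] [ 6.  13.4] 8.5 px [303.  68.]
white 50 med [538.8  25.5 105.6] rect [538.7  24.6] [ 2.5 26.9] 6.8 px [259. 105.]
```

Call:
{"name": "send_rows", "arguments": {"motion": [[0,0.168,-0.1,0,0,0.296,1],[0,0.168,-0.2,0,0,0.296,1],[0,0.168,-0.3,0,0,0.296,1],[0,0.168,-0.36,0,0,0.296,1],[0,0.168,-0.4,0,0,0.296,1],[0,0.168,-0.46,0,0,0.296,1],[0,0.168,-0.512,0,0,0.296,1],[0,0.168,-0.512,0,0,0.296,1],[0,0.168,-0.512,0,0,0.296,-1],[0,0.168,-0.512,0,0,0.296,-1],[0,0.168,-0.512,0,0,0.296,-1],[0,0.168,-0.512,0,0,0.296,-1],[0,0.168,-0.512,0,0,0.296,-1],[0,0.168,-0.512,0,0,0.296,-1],[0,0.168,-0.512,0,0,0.296,-1]], "squeeze": 10}}

```text
time_s: 3.88
ee_pos: [538.6, 24.4, 75.4]
ee_rot: [-180.0, 0.0, 98.0]
force: [0.8, -0.6, -0.8]
gripper_width: 24.0
gripper_force: 0.0
```

Call:
{"name": "send_rows", "arguments": {"motion": [[0,0,0,0,0,0,-1],[0,0,0,0,0,0,-1],[0,0,0,0,0,0,-1],[0.022,0.003,0,0,0,0,-1],[0.044,0.006,0,0,0,0,-1],[0.066,0.009,0,0,0,0,-1],[0.088,0.012,0,0,0,0,-1],[0.11,0.015,0,0,0,0,-1],[0.131,0.018,0,0,0,0,-1],[0.131,0.018,0,0,0,0,-1],[0.131,0.018,0,0,0,0,-1]]}}

```text
time_s: 5.25
ee_pos: [603.8, 33.4, 75.3]
ee_rot: [-180.0, -0.0, 98.0]
force: [-0.3, 0.6, 0.6]
gripper_width: 0.4
gripper_force: 0.0
```

```bash
python3 -c "
from h import *
s=env.state();print(s['ee_pos'],s['gripper_width'],s['gripper_force'],s['force'])"
```

```text
[603.77349622  33.37778672  75.32177388] 0.40819229877382734 0.0 [-0.32377124  0.56840237  0.64315179]
```

```bash
python3 -c "
from h import *
s,f=grab('wrist','w2.png'); grab('scene','s2.png')
a=cv2.imread('pics/w2.png'); b=cv2.resize(cv2.imread('pics/s2.png')[150:360,140:420],(560,420)); cv2.imwrite('pics/c2.png',cv2.resize(np.hstack([a,b]),(800,300)))"
```

```text
(no output)
```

View pics/c2.png

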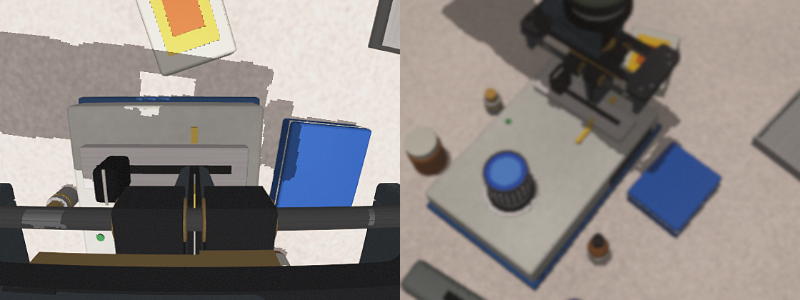

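The view shows the grip left behind near the track's near end, at (110,180) in the left half. The fingers are shut at the mark. I'll raise the arm, look, and measure the grip again.

Call:
{"name": "send_rows", "arguments": {"motion": [[0,0,0.1,0,0,0,-1],[-0.06,-0.08,0.22,0,0,0,1],[-0.12,-0.17,0.34,0,0,0,1],[-0.12,-0.17,0.46,0,0,0,1],[-0.12,-0.17,0.512,0,0,0,1],[-0.12,-0.17,0.512,0,0,0,1],[-0.12,-0.17,0.512,0,0,0,1]]}}

```text
time_s: 6.22
ee_pos: [543.5, -51.5, 330.7]
ee_rot: [-179.9, -0.0, 98.0]
force: [0.3, -0.3, -0.5]
gripper_width: 57.7
gripper_force: 0.0
```

```bash
python3 m.py; python3 -c "
from h import *
s,f=grab('wrist','w3.png');print(s['time_s'],s['ee_pos'],s['ee_rot'],s['gripper_width'])"
```

```text
lamp 17491 med [579.3 -34.8  50.5] rect [586.4 -34.3] [181.7 237.7] 8.1 px [302. 162.]
track 3373 med [585.6  30.9  64.7] rect [577.8  28.9] [150.6  41.2] 8.2 px [313. 113.]
grip 387 med [538.3  24.6 104.7] rect [538.2  24.5] [18.8 26.2] 8.1 px [276. 112.]
cell 306 med [ 595.8 -111.6  107.4] rect [ 597. -115.] [49.6 29.8] 8.2 px [308. 230.]
cell_all 1043 med [ 595.8 -114.6  107.8] rect [ 595.9 -113. ] [55.3 34.5] 8.6 px [306. 233.]
tab 116 med [608.1   3.2  55.8] rect [608.7   3. ] [ 7.2 31.7] 6.4 px [326. 137.]
tab 53 med [600.1  61.6  55.4] rect [600.4  61.8] [ 5.7 12.5] 8.3 px [328.  90.]
white 48 med [538.7  24.6 105.9] rect [538.7  24.5] [ 1.2 26. ] 8.1 px [276. 112.]
6.275 [543.31751513 -51.37502797 329.84576042] [-1.79831355e+02 -4.74584372e-02  9.79841878e+01] 61.247766900708896
```

View pics/w3.png

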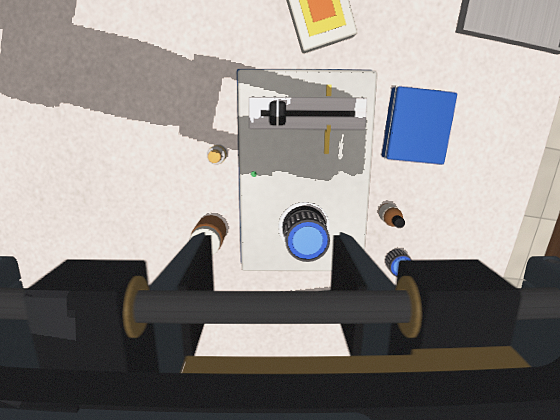

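The grip has not moved: it is still at (538.2, 24.5). I'll go back with a half-open hand and check at the grip before closing.

Call:
{"name": "send_rows", "arguments": {"motion": [[-0.012,0.152,-0.1,0,0,0,0],[-0.012,0.152,-0.2,0,0,0,0],[-0.012,0.152,-0.3,0,0,0,0],[-0.012,0.152,-0.4,0,0,0,0],[-0.012,0.152,-0.46,0,0,0,0],[-0.012,0.152,-0.516,0,0,0,0],[-0.012,0.152,-0.516,0,0,0,0],[-0.012,0.152,-0.516,0,0,0,0]]}}

```text
time_s: 7.32
ee_pos: [538.4, 24.5, 73.7]
ee_rot: [180.0, -0.0, 98.0]
force: [0.0, -0.3, 0.4]
gripper_width: 45.8
gripper_force: 0.0
```

```bash
python3 -c "
from h import *
s,f=grab('wrist','w4.png');print(s['time_s'],s['ee_pos'],s['ee_rot'],s['gripper_width'],s['force'])
V,U=np.mgrid[0:420,0:560]; W=world(s,f,np.c_[U.ravel(),V.ravel()]).reshape(420,560,3); z=W[:,:,2]
for v in range(150,300,12): print(v,[tuple(np.round(W[v,u]).astype(int)) for u in range(200,361,20)])
"
```

```text
7.325 [538.43955307  24.54853816  73.74780327] [ 1.79987242e+02 -2.26610428e-04  9.79883337e+01] 45.77230074867785 [ 0.0336349  -0.31674225  0.44177393]
150 [(np.int64(487), np.int64(71), np.int64(50)), (np.int64(499), np.int64(73), np.int64(50)), (np.int64(512), np.int64(74), np.int64(49)), (np.int64(524), np.int64(76), np.int64(50)), (np.int64(537), np.int64(78), np.int64(50)), (np.int64(549), np.int64(80), np.int64(51)), (np.int64(562), np.int64(81), np.int64(49)), (np.int64(574), np.int64(83), np.int64(50)), (np.int64(587), np.int64(85), np.int64(49))]
162 [(np.int64(487), np.int64(63), np.int64(49)), (np.int64(500), np.int64(65), np.int64(51)), (np.int64(513), np.int64(67), np.int64(51)), (np.int64(525), np.int64(69), np.int64(51)), (np.int64(538), np.int64(70), np.int64(51)), (np.int64(550), np.int64(72), np.int64(50)), (np.int64(563), np.int64(74), np.int64(51)), (np.int64(575), np.int64(76), np.int64(51)), (np.int64(588), np.int64(78), np.int64(51))]
174 [(np.int64(488), np.int64(56), np.int64(51)), (np.int64(501), np.int64(57), np.int64(50)), (np.int64(513), np.int64(59), np
[... 3716 characters left out ...]
50)), (np.int64(534), np.int64(13), np.int64(105)), (np.int64(545), np.int64(14), np.int64(104)), (np.int64(563), np.int64(-10), np.int64(51)), (np.int64(561), np.int64(26), np.int64(124)), (np.int64(561), np.int64(44), np.int64(158)), (np.int64(567), np.int64(46), np.int64(162))]
294 [(np.int64(517), np.int64(56), np.int64(200)), (np.int64(522), np.int64(56), np.int64(200)), (np.int64(526), np.int64(57), np.int64(199)), (np.int64(531), np.int64(57), np.int64(199)), (np.int64(536), np.int64(59), np.int64(201)), (np.int64(541), np.int64(59), np.int64(199)), (np.int64(546), np.int64(59), np.int64(199)), (np.int64(550), np.int64(60), np.int64(199)), (np.int64(555), np.int64(61), np.int64(199))]
```

View pics/w4.png

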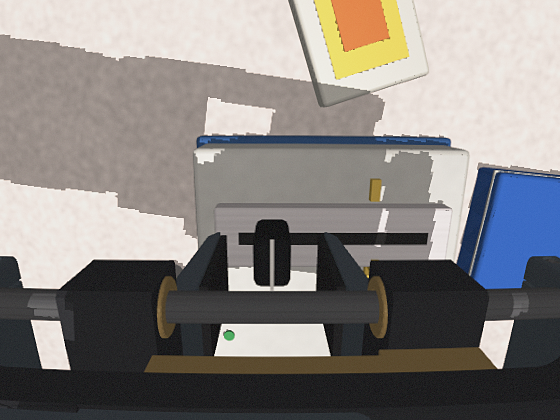

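The half-open fingers straddle the grip at (272,252) in plan. Their tips at (215,237) and (325,237) read about z 118, above the grip's top at 105, so the tool is not where its reported TCP says. I'll measure the tips.

```bash
python3 -c "
from h import *
s,f=grab('wrist');print(s['ee_pos'],env.grip_depth)
V,U=np.mgrid[0:420,0:560]; W=world(s,f,np.c_[U.ravel(),V.ravel()]).reshape(420,560,3); z=W[:,:,2]
for a,b in((195,232),(315,350)):
  m=(U>a)&(U<b)&(V>225)&(V<290)&(z>80); print(np.round(np.percentile(z[m],[0,1,3,10]),1)); q=m&(z<np.percentile(z[m],4)); print(np.round(np.median(W[q],0)),U[q][:5],V[q][:5])
  q=m&(z<140); print(np.round(W[q].min(0)),np.round(W[q].max(0)))
for u in (212,218,330,337): print(u,[int(z[v,u]) for v in range(228,290,4)])
"
```

```text
[538.89555206  24.50149942  74.32557613] 18.8
[105.9 107.7 109.4 114.2]
[515.  32. 109.] [217 218 219 214 215] [232 232 232 233 233]
[504.   9. 106.] [518.  39. 140.]
[106.2 108.1 109.6 114.3]
[562.  38. 109.] [324 325 326 324 325] [232 232 232 233 233]
[559.  16. 106.] [570.  47. 140.]
212 [50, 49, 113, 119, 123, 128, 133, 134, 138, 142, 147, 151, 153, 153, 154, 156]
218 [63, 107, 112, 116, 120, 125, 129, 133, 137, 138, 140, 139, 140, 141, 140, 141]
330 [64, 65, 113, 117, 124, 127, 130, 134, 139, 144, 147, 147, 150, 150, 150, 151]
337 [63, 65, 64, 119, 123, 129, 134, 138, 142, 146, 146, 150, 154, 157, 160, 162]
```

The tips are at z≈106 with the reported TCP at 74, so the real tips are about 32 mm above the reported TCP. That explains the miss. I'll go 30 mm lower, watching the force, and close.

Call:
{"name": "send_rows", "arguments": {"motion": [[0,0,-0.03,0,0,0,0],[0,0,-0.058,0,0,0,0],[0,0,-0.058,0,0,0,-1],[0,0,-0.058,0,0,0,-1],[0,0,-0.058,0,0,0,-1],[0,0,-0.058,0,0,0,-1],[0,0,-0.058,0,0,0,-1],[0,0,-0.058,0,0,0,-1]], "squeeze": 10}}

```text
time_s: 8.43
ee_pos: [538.5, 24.4, 44.7]
ee_rot: [180.0, 0.0, 98.0]
force: [0.4, -0.2, 0.9]
gripper_width: 20.0
gripper_force: 10.0
```

Call:
{"name": "send_rows", "arguments": {"motion": [[0.022,0.003,0,0,0,0,-1],[0.044,0.006,0,0,0,0,-1],[0.066,0.009,0,0,0,0,-1],[0.088,0.012,0,0,0,0,-1],[0.11,0.015,0,0,0,0,-1],[0.1315,0.0182,0,0,0,0,-1],[0.1315,0.0182,0,0,0,0,-1],[0.1315,0.0182,0,0,0,0,-1],[0.1315,0.0182,0,0,0,0,-1]]}}

```text
time_s: 9.55
ee_pos: [604.5, 33.5, 44.7]
ee_rot: [179.9, 0.0, 98.0]
force: [1.6, 0.9, 4.5]
gripper_width: 19.8
gripper_force: 10.0
```

```bash
python3 -c "
from h import *
s=env.state();print(s['ee_pos'],s['gripper_width'],s['force'],s['qpos'])"
```

```text
[604.46952068  33.47028802  44.74091601] 19.8049928208766 [1.58841645 0.94441496 4.54461738] [ 2.08287285e+00  2.73849313e+01  9.64085494e+01 -3.98523493e-03
  5.61212461e+01 -5.89012887e+00]
```

Call:
{"name": "send_rows", "arguments": {"motion": [[0,0,0,0,0,0,0.2],[0,0,0,0,0,0,0.2],[0,0,0,0,0,0,0.2],[0,0,0.12,0,0,0,0.7],[0,0,0.2,0,0,0,1],[0,-0.09,0.3,0,0,0,1],[0,-0.18,0.4,0,0,0,1],[0,-0.18,0.43,0,0,0,1],[0,-0.18,0.43,0,0,0,1],[0,-0.18,0.43,0,0,0,1]]}}

```text
time_s: 10.8
ee_pos: [603.1, -55.9, 257.8]
ee_rot: [-179.8, -0.1, 98.0]
force: [-0.6, 0.3, 0.5]
gripper_width: 91.3
gripper_force: 0.0
```

```bash
python3 m.py; python3 -c "
from h import *
s,f=grab('wrist','w5.png');print(s['time_s'],s['ee_pos'],s['ee_rot'],s['gripper_width'],s['force'])"
```

```text
lamp 23447 med [583.7 -30.6  50.5] rect [585.4 -26.8] [180.9 223.8] 8.1 px [260. 156.]
track 4766 med [568.6  29.   64.6] rect [577.4  28.8] [150.5  42.1] 7.4 px [251. 101.]
grip 610 med [604.5  33.1 104.7] rect [604.5  33.3] [19.4 28.7] 8.2 px [286. 100.]
cell 259 med [ 595.4 -106.4  107.5] rect [ 596.3 -107.5] [45.1 15. ] 7.3 px [258. 236.]
cell_all 769 med [ 595.6 -106.4  107.8] rect [ 595.4 -105.5] [53.2 19.6] 7.6 px [258. 237.]
tab 167 med [6.088e+02 3.000e-01 5.590e+01] rect [608.8   0.7] [ 4.7 38.9] 8.9 px [284. 132.]
tab 78 med [600.2  61.8  55.5] rect [600.3  61.9] [ 5.4 13.3] 8.6 px [284.  74.]
tab 12 med [464.  -37.8  44.1] rect [465.1 -37.4] [5.5 3.3] 2.7 px [156. 148.]
white 67 med [604.8  32.8 105.7] rect [605.4  33.3] [ 3.9 28.8] 4.8 px [286. 100.]
10.85 [603.00939329 -55.77310537 257.56391973] [-1.79810836e+02 -6.24021324e-02  9.80171416e+01] 91.29004720697552 [ 1.31283458 -0.40362617  0.29347924]
```

View pics/w5.png

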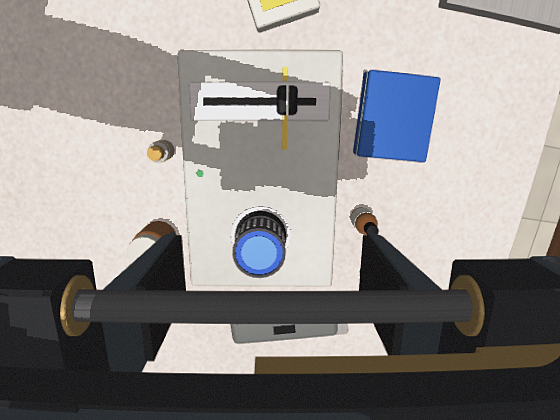

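The dimmer is set: its line is at column 287 and the tabs at 284–285. In lamp x the grip reads 603.5 against 603.1 for the mark, about 0.4 mm apart. Now I'll grip the cell at (598.4, -124), allowing for the 32 mm tip offset (tips at about z 81).

Call:
{"name": "send_rows", "arguments": {"motion": [[-0.011,-0.135,-0.08,0,0,0,1],[-0.011,-0.135,-0.16,0,0,0,1],[-0.011,-0.135,-0.2,0,0,0,1],[-0.011,-0.135,-0.27,0,0,0,1],[-0.011,-0.135,-0.34,0,0,0,1],[-0.011,-0.135,-0.4,0,0,0,1],[-0.011,-0.135,-0.422,0,0,0,1],[-0.011,-0.135,-0.422,0,0,0,1],[-0.011,-0.135,-0.422,0,0,0,-1],[-0.011,-0.135,-0.422,0,0,0,-1],[-0.011,-0.135,-0.422,0,0,0,-1],[-0.011,-0.135,-0.422,0,0,0,-1],[-0.011,-0.135,-0.422,0,0,0,-1],[-0.011,-0.135,-0.422,0,0,0,-1]], "squeeze": 35}}

```text
time_s: 12.65
ee_pos: [598.6, -124.1, 48.9]
ee_rot: [180.0, 0.0, 98.0]
force: [-1.4, -0.0, 2.7]
gripper_width: 55.6
gripper_force: 35.0
```

Call:
{"name": "send_rows", "arguments": {"motion": [[0,0,-0.002,0,0,-0.1,-1],[0,0,-0.004,0,0,-0.2,-1],[0,0,-0.004,0,0,-0.25,-1],[0,0,-0.004,0,0,-0.25,-1]]}}

```text
time_s: 13.15
ee_pos: [599.3, -124.7, 48.8]
ee_rot: [179.8, 0.1, 83.0]
force: [-3.1, -0.7, 12.2]
gripper_width: 55.6
gripper_force: 35.0
```

Call:
{"name": "send_rows", "arguments": {"motion": [[0,0,0,0,0,-0.08,-1],[0,0,0,0,0,-0.16,-1],[0,0,0,0,0,-0.2,-1],[0,0,0,0,0,-0.2,-1]]}}

```text
time_s: 13.65
ee_pos: [599.3, -124.9, 48.7]
ee_rot: [179.8, 0.0, 71.0]
force: [-2.1, -1.3, 11.9]
gripper_width: 55.4
gripper_force: 35.0
```

```bash
python3 -c "
from h import *
s=env.state();print(s['ee_pos'],s['force'],s['torque'])"
```

```text
[ 599.31889779 -124.87084932   48.72944852] [-2.1216048 -1.319228  11.8711552] [-0.30474198  0.47972529  0.06058322]
```

Call:
{"name": "send_rows", "arguments": {"motion": [[0,0,0,0,0,-0.06,-1],[0,0,0,0,0,-0.12,-1],[0,0,0,0,0,-0.167,-1],[0,0,0,0,0,-0.167,-1]]}}

```text
time_s: 14.15
ee_pos: [599.3, -124.8, 47.5]
ee_rot: [179.8, 0.0, 61.0]
force: [-0.0, -1.7, 5.3]
gripper_width: 55.6
gripper_force: 35.0
```

It has started to drop, with z down 1.2 mm and the push falling off. I'll turn a little more and press.

Call:
{"name": "send_rows", "arguments": {"motion": [[0,0,-0.003,0,0,-0.03,-1],[0,0,-0.006,0,0,-0.05,-1],[0,0,-0.008,0,0,-0.05,-1],[0,0,-0.008,0,0,-0.05,-1]]}}

```text
time_s: 14.65
ee_pos: [598.2, -123.8, 42.5]
ee_rot: [-180.0, 0.0, 58.0]
force: [-1.4, 0.1, 3.8]
gripper_width: 55.4
gripper_force: 35.0
```

```bash
python3 -c "
from h import *
s=env.state();print(s['ee_pos'],s['force'],s['torque'])"
```

```text
[ 598.16700654 -123.82064832   42.53125865] [-1.3931838   0.13356347  3.7706724 ] [-0.00319566  0.26790147  0.00750795]
```

Call:
{"name": "send_rows", "arguments": {"motion": [[0,0,-0.004,0,0,0,-1],[0,0,-0.008,0,0,0,-1],[0,0,-0.012,0,0,0,-1],[0,0,-0.016,0,0,0,-1],[0,0,-0.016,0,0,0,-1],[0,0,-0.016,0,0,0,-1]]}}

```text
time_s: 15.4
ee_pos: [598.3, -123.8, 37.9]
ee_rot: [179.9, -0.0, 58.0]
force: [-8.5, 1.3, 22.0]
gripper_width: 55.7
gripper_force: 35.0
```

```bash
python3 -c "
from h import *
s=env.state();print(s['ee_pos'],s['force'],s['torque'])"
```

```text
[ 598.25480793 -123.83221637   37.89591358] [-8.48822168  1.30881802 22.01285259] [0.38404265 1.43242548 0.02267023]
```

Call:
{"name": "send_rows", "arguments": {"motion": [[0.002,0,-0.002,0,0,0,-1],[0.002,0,-0.002,0,0,0,-1],[0.002,0,-0.002,0,0,0,-1]]}}

```text
time_s: 15.78
ee_pos: [598.2, -123.9, 37.9]
ee_rot: [-180.0, 0.0, 58.0]
force: [-12.4, 1.7, 28.6]
gripper_width: 55.7
gripper_force: 35.0
```

```bash
python3 -c "
from h import *
s,f=grab('wrist','w6.png');print(s['time_s'],s['ee_pos'],s['force'])
g=grab('scene','s6.png')
hsv=cv2.cvtColor(f['pixels'],cv2.COLOR_RGB2HSV)
V,U=np.mgrid[0:420,0:560]; W=world(s,f,np.c_[U.ravel(),V.ravel()]).reshape(420,560,3)
b=(hsv[:,:,0]>95)&(hsv[:,:,0]<130)&(hsv[:,:,1]>120)&(np.hypot(W[:,:,0]-598,W[:,:,1]+124)<32)
print(b.sum(),np.percentile(W[b][:,2],[5,25,50,75,95]),W[b].mean(0))
gr=(W[:,:,2]>100)&(W[:,:,2]<109)&(np.hypot(W[:,:,0]-604,W[:,:,1]-33)<25)
print('grip',gr.sum(),cv2.minAreaRect(W[gr][:,:2].astype(np.float32)) if gr.sum() else '')
a=cv2.imread('pics/w6.png'); b=cv2.resize(cv2.imread('pics/s6.png')[150:360,140:420],(560,420)); cv2.imwrite('pics/c6.png',cv2.resize(np.hstack([a,b]),(800,300)))"
```

```text
15.775 [ 598.22384404 -123.85218764   37.88927691] [-12.44197404   1.73926311  28.60685772]
5446 [95.6484626  96.2516101  96.70643784 97.12183609 97.77076058] [ 601.37292361 -118.56802076   96.6807782 ]
grip 0
```

View pics/c6.png

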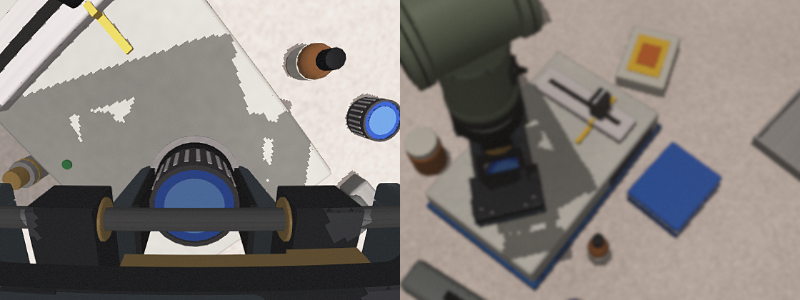

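The cell's window has dropped from 107.5 to 96.7, which is about 11 mm, and more push only raises the force, so it is home. The dimmer is still at the mark. I'll relieve the side load and hand in.

Call:
{"name": "send_rows", "arguments": {"motion": [[-0.003,0,0.001,0,0,0,-1],[-0.006,0,0.001,0,0,0,-1],[-0.006,0,0.001,0,0,0,-1],[-0.006,0,0.001,0,0,0,-1]]}}

```text
time_s: 16.38
ee_pos: [598.4, -123.8, 37.9]
ee_rot: [179.7, -0.2, 57.9]
force: [-3.3, 2.5, 21.5]
gripper_width: 55.5
gripper_force: 35.0
```

```bash
python3 -c "
from h import *
s=env.state();print(s['ee_pos'],s['force'],s['torque'])
if abs(s['ee_pos'][2]-37.9)<.4 and s['force'][2]>15: print(env.job_done())"
```

```text
[ 598.38503833 -123.82912227   37.93134083] [-3.32394395  2.45744591 21.49900811] [ 0.60755385  1.00265959 -0.01155381]
the job is handed in; nothing more can be done
None
```

The job is handed in at 16.4 s: the dimmer grip is within about 0.4 mm of the yellow mark, and the filter cell is turned onto its pins, pushed home and still held down with about 21 N.

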